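# Closing the sink's clay trap: cover knobs tightened crisscross

## Task

The clay trap from the pottery-room sink has been emptied and its cover laid back on the gasket; tighten the four wing knobs by feel so that the cover is drawn down evenly and seals. Go round crisscross, each knob followed by the one diagonally across: first bring all four just snug, at about 0.25 N m, and only then, in a second crisscross round, tighten each to about 0.6 N m, never beyond 0.8. Keep the cover level all the while, leave all four knobs tight, and do not disturb the other things on the table.

Things in the scene. Friction and masses are not known exactly. Their poses are not given: they have to be found in the camera images.
- trap: The sink's clay trap on the table: a square stainless tank, 130 mm high, with a pipe stub on two facing sides (along its y, to 155 mm from the centre, 120 mm high). Flange 230 x 230 mm. Origin under the tank's centre at table height, z up, axes parallel to its sides. It is fixed: it does not slide.
- cover: Square cast-aluminium cover of the trap, 230 x 230 x 10 mm, on a rubber gasket; low ribs cross in its middle (tops 17 mm above its underside). Origin: centre of its underside; the top face, where the knobs bear, is 10 mm higher, 146 mm above the table. Screws that pull unevenly tip it slightly on the gasket: 70 N more at one corner than across tips it by 0.001 rad.
- knob1: Black wing knob at the trap's +x +y corner, diagonally across from knob3. All four are alike. Origin on the screw axis at the knob's foot, about 1 mm above the cover; z up, x along the wings: a bar 50 mm long (x), 12 mm wide (y), 17 to 45 mm above the origin, on a thin neck over a 32 mm collar that ends 10 mm above the origin. Pinch the bar across its y, pad centres at z about 35 mm.
- knob2: Black wing knob at the trap's +x -y corner, diagonally across from knob4; shape and origin as knob1. The screws have a quick thread: clockwise seen from above tightens, and the knob sinks 1.6 mm a radian. Each starts loose, with up to 0.8 rad of free turning before its washer meets the cover: how much differs from knob to knob and cannot be seen, only felt.
- knob3: Black wing knob at the trap's -x -y corner, diagonally across from knob1; shape and origin as knob1. The knobs' axes stand 80 mm from the trap's centre along its x and y. A loose knob turns almost freely (under 0.1 N m); once its washer bears, the torque climbs by about 0.65 N m a radian at the wings, about 7 N mm for each newton of clamping.
- knob4: Black wing knob at the trap's -x +y corner, diagonally across from knob2; shape and origin as knob1. The plastic wings give about 0.2 rad per N m, so the torque stays on the hand when it stops turning; let go, the screw stays. Tightening a pair takes up to half the load off its neighbours; one snug round and one round at 0.6 N m are enough.
- basket: Bystander: steel strainer basket lifted out of the trap, 100 mm across, 85 mm high; not to be disturbed.
- spanner: Bystander: small steel spanner, 160 mm, lying flat; not to be disturbed.
- spare_knob: Bystander: spare black wing knob with a short screw, 60 mm, lying flat beside the trap; not to be disturbed.
- bowl: Bystander: pale blue plastic bowl, 130 mm across, 60 mm high; not to be disturbed.
- tin: Bystander: small flat grey tin, 74 mm across, 30 mm high; not to be disturbed.
- wood_tool: Bystander: wooden modelling tool, 175 mm, lying flat; not to be disturbed.

How it is judged:
By the outcome, as a careful person would: the job done as asked, in the order asked, and still so for the second after the job is handed in, with the robot touching nothing.
It also fails if it takes over 72 s, if anything falls off the work surface, if the arm or the gripper's body presses on something with over 40 N, if the wrist force passes 120 N, or if a joint passes its speed limit or range.

## Robot

A 7-joint arm with a two-finger parallel gripper is mounted at the origin on the work surface. World frame = base frame: x ahead of the robot, y to its left, z up, the work surface at z = 0. Lengths are in m, angles in rad, forces in N, time in s.
With the tool pointing down it reaches from about 0.4 to 0.85 m from the base axis. Payload 4.5 kg.
Tool frame: the origin (TCP) lies where the fingers leave the gripper's body, on its centre line; the fingertips stand 64 mm ahead of it and the grasp point (between the pads) lies 45 mm ahead of it; z points along the fingers, y is the line along which they close (so a half turn about z gives the same grasp; the last joint's range is limited). The gripper opens to 88 mm and grips with 3 to 60 N. Pads are 18 mm wide; open, the fingers measure 123 mm over their backs; the gripper's body (75 mm by 187 mm) begins 45 mm behind the grasp point.
Start: joints at [-1.154, 0.689, -0.195, 1.565, 0.157, 0.902, -0.215], TCP at [0.233, 0.58, 0.303] pointing down, gripper open.
Joint ranges: [-3.01, 3.01], [-0.46, 2.08], [-1.47, 1.51], [0.13, 2.56], [-1, 4.14], [0.04, 2.09], [-2.66, 2.66]. Speed limits (rad/s): [2.57, 2.57, 3.14, 3.14, 3.14, 3.14, 3.14].

## Interface

Orientations are given as a unit quaternion [x, y, z, w].
In Python, from plant import r gives the robot as it stands.
- The arm moves only by the tool play_rows, never from a script. Its arguments are lists of equal length, an entry for each row: "translation": the shift along the tool's x, y, z in m, a list of three; "delta_rot": the turn, a rotation vector about the tool's x, y, z in degrees, a list of three; "grip": the opening, from -1 (shut) to 1 (fully open). In form: {"translation": [[x, y, z], ...], "delta_rot": [[rx, ry, rz], ...], "grip": [grip, ...]}. A call has 1 to 20 rows; each row shifts and turns the commanded pose from where the row before left it, along the tool's axes as they then stand; what a row does not reach is not made up. A row lasts 1/8 s, in which the tool goes at most 62.5 mm and 10.7 degrees, less where a joint would pass 70% of its speed; a pose out of reach is approached as far as the arm can. A call with a gripper value outside its range is refused whole. The fingers move at their own pace and stop on an object; "squeeze" is the grip in N (left out, the last holds). Time passes only in rows, so rows that do not move let the fingers close. It gives the time, the measured TCP pose, the force, the opening and the grip force at its end, in the units of the state.
- r.get_state(): the state, without advancing time (a new reading comes with each control period).
- r.snapshot(name): name is "scene" or "side" or "wrist"; returns the picture (420x560x3 uint8, blue, green, red); there is no depth.
- r.get_calibration(name): a dict with "intrinsics" (3x3 intrinsics, pixels), "eye" and "rotation" of the camera in the world. Camera axes: x right, y up, looking along -z (the intrinsics and any distortion apply to the point x, -y, -z); pixel columns grow to the right and rows downward; lengths in m; the calibration is good to about 2 mm. The wrist camera is an equidistant fisheye: a pixel r from the principal point sees the ray r / f radians off the axis. A picture is of the moment at which its call begins: read the wrist's pose just before it. get_calibration takes no time and is no camera call; for the wrist camera it gives the pose at the moment of the call.
- r.finish_job(): hands the job in; it is judged then, once.
Trained networks look in the newest picture that a camera, given by its name, has taken for a name from the list of things; names that differ only in an ending like _2 or _b are one class to them, and where a whole thing is asked for, a point or a joint stands for the part that bears it (a point fixed in the world has none). Each returns a list of dicts, best first, with "confidence" (0 to 1); they miss things now and then, are a little off and sometimes report something else, mostly with a low value. They report only what shows in the picture. A call takes as long as a camera call.
- r.look_for(camera, target): "point" ([x, y, z] in m, in world coordinates, good to about 4 mm: the middle of the surface that is visible of it).
- r.silhouettes(camera, target): "pixels" (420x560 bool, what is visible of it).
The state is a dict: "clock": time; "q": joint angles; "qd": joint speeds; "joint_torque": joint torques, N m; "tool_pos": TCP position; "eef_rot": TCP orientation; "contact_force": force on the tool from outside, world axes, zero at the start; "moment": the same for the moment, N m; "opening": opening from 0.0 (shut) to 1.0 (fully open); "finger_force": force on a finger pad.
Only numpy, scipy, OpenCV 4.12 (cv2) and the standard library are available. Lean on these libraries where they do the work, as an engineer would, in place of code of your own. Each camera call takes 0.05 s, during which the arm holds its last target. There are 200 camera calls.

## Working session

There is one attempt and no reset: what is moved stays moved. The work goes in short steps, Python scripts to look and compute and a tool call to move; the robot and the scene stay as the last step left them, time stands still between calls to the robot, and variables do not carry over. Pictures are saved under pics/ and viewed, at most 10 in all, crops included, and the job is handed in when it is done.

Besides the shell and the picture viewer there is one more tool, called after "Call:" in YAML: its name, and indented under it one key for each argument. play_rows: Moves the arm, as the interface text tells. Its arguments: {"type":"object","properties":{"translation":{"type":"array","items":{"type":"array","items":{"type":"number"}}},"delta_rot":{"type":"array","items":{"type":"array","items":{"type":"number"}}},"grip":{"type":"array","items":{"type":"number"}},"squeeze":{"type":"number"}},"required":["translation","delta_rot","grip"]}

```bash
mkdir -p pics; ls; python3 - <<'E'
from plant import r
import cv2,numpy as np
s=r.get_state();print({k:np.round(v,3).tolist() for k,v in s.items()})
a=r.snapshot("scene");b=r.snapshot("side")
cv2.imwrite("pics/a.png",a);cv2.imwrite("pics/b.png",b)
for c in("scene","side"):
  k=r.get_calibration(c);print(c,np.round(k["intrinsics"],1).tolist(),np.round(k["eye"],3),np.round(k["rotation"],3).tolist(),k.keys())
  for n in("knob1","cover","trap","basket","bowl","spare_knob","tin","spanner","wood_tool"):
    print(n,[(np.round(d["point"],3).tolist(),round(d["confidence"],2)) for d in r.look_for(c,n)])
E
```

```text
pics
{'clock': 0.0, 'q': [-1.154, 0.69, -0.195, 1.566, 0.157, 0.902, -0.215], 'qd': [0.001, -0.001, -0.001, -0.001, -0.002, 0.001, -0.001], 'joint_torque': [-0.0, -52.758, -1.267, -15.343, -0.053, 0.006, 0.0], 'tool_pos': [0.233, 0.579, 0.302], 'eef_rot': [0.19, 0.982, -0.001, -0.0], 'contact_force': [0.636, -0.308, 0.47], 'moment': [-0.026, 0.042, 0.003], 'finger_force': 0.0, 'opening': 1.004}
scene [[402.4, 0.0, 282.2], [0.0, 402.4, 211.9], [0.0, 0.0, 1.0]] [ 1.007 -0.444  1.024] [0.27, 0.114, 0.357, 0.887] dict_keys(['intrinsics', 'eye', 'rotation'])
knob1 [([0.658, -0.128, 0.186], 0.76), ([0.458, -0.024, 0.176], 0.69), ([0.503, -0.166, 0.181], 0.52), ([0.611, 0.027, 0.173], 0.51)]
cover []
trap [([0.581, -0.099, 0.145], 0.84)]
basket [([0.714, 0.038, 0.028], 0.83)]
bowl [([0.444, 0.462, 0.036], 0.65)]
spare_knob [([0.74, -0.103, 0.011], 0.46)]
tin [([0.558, -0.078, 0.144], 0.61), ([0.356, -0.426, 0.032], 0.59)]
spanner [([0.316, -0.121, 0.002], 0.63)]
wood_tool [([0.559, -0.447, 0.004], 0.52)]
side [[515.2, 0.0, 282.6], [0.0, 515.2, 213.1], [0.0, 0.0, 1.0]] [-0.101 -1.164  0.966] [0.464, -0.126, -0.218, 0.849] dict_keys(['intrinsics', 'eye', 'rotation'])
knob1 [([0.45, -0.018, 0.176], 0.7), ([0.488, -0.178, 0.173], 0.68), ([0.603, 0.016, 0.172], 0.64), ([0.643, -0.135, 0.171], 0.64)]
cover [([0.543, -0.084, 0.145], 0.56)]
trap [([0.644, -0.134, 0.17], 0.66), ([0.516, -0.122, 0.145], 0.65)]
basket [([0.602, 0.015, 0.169], 0.56)]
bowl [([0.454, 0.458, 0.036], 0.64), ([0.486, -0.179, 0.173], 0.56)]
spare_knob [([0.736, -0.112, 0.01], 0.61)]
tin [([0.34, -0.433, 0.029], 0.91), ([0.452, 0.455, 0.036], 0.43)]
spanner [([0.358, -0.111, 0.006], 0.55)]
wood_tool [([0.547, -0.451, 0.006], 0.73)]
```

View pics/a.png

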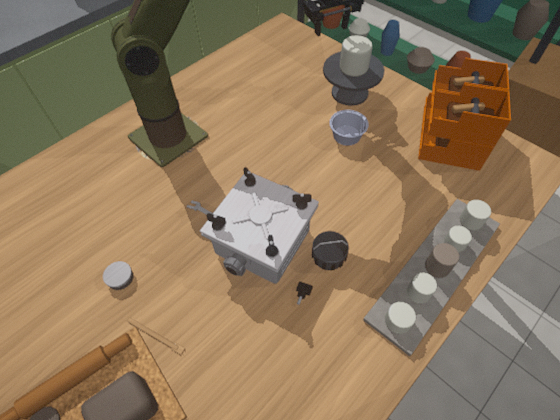

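View pics/b.png

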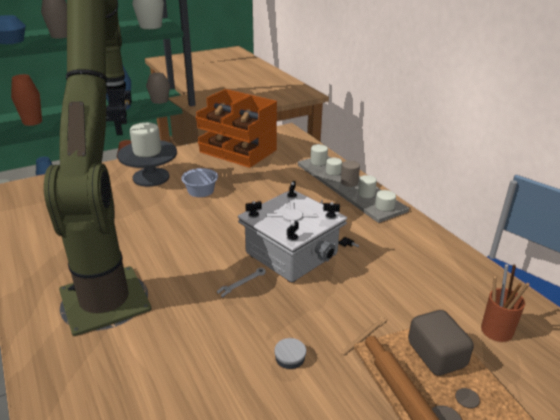

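Scene (a): trap around (260,225), knobs at (250,177), (302,201), (218,222), (272,246), and a pipe stub at (233,265). The side view (b) agrees: trap around (293,232). I'll move over the trap for a wrist view.

Call:
play_rows:
  translation:
    - [-0.036, -0.033, -0.006]
    - [-0.036, -0.033, -0.006]
    - [-0.036, -0.033, -0.006]
    - [-0.036, -0.033, -0.006]
    - [-0.036, -0.033, -0.006]
    - [-0.036, -0.033, -0.006]
    - [-0.036, -0.033, -0.006]
    - [-0.036, -0.033, -0.006]
    - [-0.036, -0.033, -0.006]
    - [-0.036, -0.033, -0.006]
    - [-0.036, -0.033, -0.006]
    - [-0.036, -0.033, -0.006]
    - [-0.036, -0.033, -0.006]
    - [-0.036, -0.033, -0.006]
    - [-0.036, -0.033, -0.006]
    - [0, 0, 0]
  delta_rot:
    - [0, 0, 0]
    - [0, 0, 0]
    - [0, 0, 0]
    - [0, 0, 0]
    - [0, 0, 0]
    - [0, 0, 0]
    - [0, 0, 0]
    - [0, 0, 0]
    - [0, 0, 0]
    - [0, 0, 0]
    - [0, 0, 0]
    - [0, 0, 0]
    - [0, 0, 0]
    - [0, 0, 0]
    - [0, 0, 0]
    - [0, 0, 0]
  grip: [1, 1, 1, 1, 1, 1, 1, 1, 1, 1, 1, 1, 1, 1, 1, 1]
  squeeze: 60

```text
clock: 3.0
tool_pos: [0.5505, -0.0858, 0.3928]
eef_rot: [0.194, 0.981, -0.001, 0.001]
contact_force: [0.5, 1.5, -0.2]
opening: 1.0
finger_force: 0.0
```

```bash
cat > h.py <<'E'
from plant import r
import cv2,numpy as np
from scipy.spatial.transform import Rotation as R
def rays(cam,uv,k=None):
    k=k or r.get_calibration(cam);K=np.array(k["intrinsics"]);uv=np.atleast_2d(uv).astype(float)
    p=(uv-K[:2,2])/[K[0,0],K[1,1]]
    if cam=="wrist":
        th=np.linalg.norm(p,axis=1)+1e-9
        d=np.c_[p*(np.sin(th)/th)[:,None],np.cos(th)]
    else: d=np.c_[p,np.ones(len(p))]
    return np.array(k["eye"]),R.from_quat(k["rotation"]).apply(d*[1,-1,-1])
def onplane(cam,uv,z,k=None):
    e,d=rays(cam,uv,k); return e+d*((z-e[2])/d[:,2])[:,None]
def st():
    s=r.get_state();print(round(s["clock"],2),np.round(s["tool_pos"],4),"rot",np.round(s["eef_rot"],4),"q",np.round(s["q"],2),"F",np.round(s["contact_force"],1),"M",np.round(s["moment"],3));return s
E
python3 - <<'E'
from h import *
st()
k=r.get_calibration("wrist");im=r.snapshot("wrist");cv2.imwrite("pics/w.png",im);np.save("w.npy",im)
print(k)
for n in("knob1","spare_knob","basket"):
  for d in r.look_for("wrist",n): print(n,np.round(d["point"],4),round(d["confidence"],2))
for d in r.silhouettes("wrist","knob1"):
  v,u=np.nonzero(d["pixels"]);P=onplane("wrist",np.c_[u,v],.185,k)[:,:2]
  w,V=np.linalg.eigh(np.cov(P.T));print(round(d["confidence"],2),len(u),"px",u.mean().round(),v.mean().round(),"xy",P.mean(0).round(4),"ang",np.degrees(np.arctan2(V[1,1],V[0,1])).round(1),np.sqrt(w))
E
```

```text
3.0 [ 0.5505 -0.0858  0.3928] rot [ 0.194   0.981  -0.0011  0.001 ] q [ 0.2   0.5  -0.21  1.65  0.12  1.    1.13] F [ 0.5  1.5 -0.2] M [-0.006  0.002 -0.012]
{'intrinsics': array([[325.1922621 ,   0.        , 274.65838684],
       [  0.        , 325.1922621 , 207.44674464],
       [  0.        ,   0.        ,   1.        ]]), 'eye': array([ 0.47518765, -0.05374797,  0.47511463]), 'rotation': array([-0.13225996, -0.08715973,  0.54961397,  0.82026518])}
knob1 [0.5984 0.0254 0.1873] 0.97
knob1 [ 0.4512 -0.016   0.1913] 0.94
knob1 [ 0.6418 -0.1172  0.1857] 0.93
knob1 [ 0.4928 -0.1591  0.184 ] 0.86
basket [0.7316 0.0479 0.0205] 0.75
0.88 915 px 275.0 282.0 xy [ 0.6387 -0.1214] ang 150.7 [0.00647945 0.01603476]
0.87 1273 px 178.0 169.0 xy [ 0.4934 -0.1603] ang -144.0 [0.00859626 0.01200908]
0.79 981 px 398.0 197.0 xy [0.599  0.0253] ang -141.8 [0.0066095  0.01494407]
0.72 1133 px 306.0 66.0 xy [ 0.4535 -0.0161] ang 164.6 [0.00658348 0.01174361]
```

View pics/w.png

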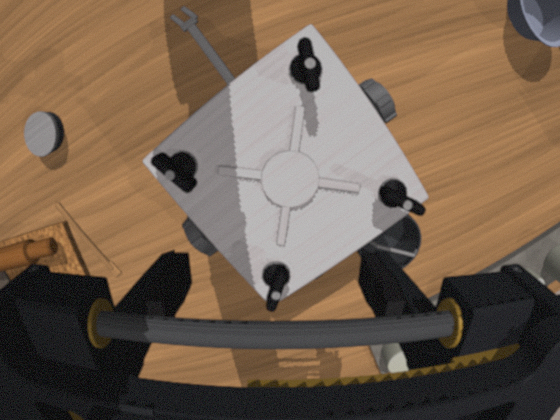

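The wrist view shows the cover with corners near (313,25), (144,160), (427,197), (270,305), and the knobs' dots near (310,62), (170,174), (408,205), (276,296). I'll fit the knob model to the silhouettes.

```bash
cat > fit.py <<'E'
from h import *
from scipy.optimize import minimize
def proj(cam,P,k):
    p=R.from_quat(k["rotation"]).inv().apply(P-np.array(k["eye"]))*[1,-1,-1];K=np.array(k["intrinsics"])
    if cam=="wrist":
        n=np.linalg.norm(p[:,:2],axis=1);th=np.arctan2(n,p[:,2]);q=p[:,:2]/n[:,None]*th[:,None]
    else:q=p[:,:2]/p[:,2:]
    return q*K[0,0]+K[:2,2]
a=np.linspace(0,2*np.pi,24,endpoint=False);c=np.c_[np.cos(a),np.sin(a)]
parts=[np.array([(x,y,z) for x in(-.025,.025) for y in(-.006,.006) for z in(.017,.045)]),
 np.vstack([np.c_[c*.016,0*a],np.c_[c*.016,0*a+.010]]),np.vstack([np.c_[c*.006,0*a+.01],np.c_[c*.006,0*a+.02]])]
def render(cam,k,x,y,yaw,z):
    m=np.zeros((420*4,560*4),np.uint8);Rz=R.from_euler("z",yaw)
    for p in parts:
        h=cv2.convexHull(proj(cam,Rz.apply(p)+[x,y,z],k).astype(np.float32))
        cv2.fillConvexPoly(m,np.round(h*4+2).astype(np.int32),1)
    return cv2.resize(m.astype(np.float32),(560,420),interpolation=cv2.INTER_AREA)
def fit(cam,k,mask,x,y,z=.148,yaws=np.radians(np.arange(0,180,6))):
    mk=mask.astype(np.float32)
    def cost(p):
        m=render(cam,k,p[0],p[1],p[2],z);return 1-np.minimum(m,mk).sum()/np.maximum(m,mk).sum()
    b=min(((x+i,y+j,t) for t in yaws for i in(-.003,.003) for j in(-.003,.003)),key=cost)
    o=minimize(cost,b,method="Nelder-Mead",options=dict(initial_simplex=np.array(b)+np.array([[0,0,0],[.003,0,0],[0,.003,0],[0,0,.12]]),maxiter=90))
    return o.x,o.fun
E
python3 - <<'E'
from fit import *
k=r.get_calibration("wrist")
c=onplane("wrist",[(313,25),(144,160),(427,197),(270,305)],.146,k)[:,:2];print("corners",c.round(4).tolist(),c.mean(0))
for cam in("wrist","scene","side"):
  k=r.get_calibration(cam)
  if cam!="wrist": r.snapshot(cam)
  res=[]
  for d in r.silhouettes(cam,"knob1"):
    v,u=np.nonzero(d["pixels"]);P=onplane(cam,np.c_[u,v],.172,k)[:,:2].mean(0)
    x,f=fit(cam,k,d["pixels"],*P);print(cam,x[:2].round(4),"yaw",np.degrees(x[2]).round(1),"1-iou",round(f,3));res.append(x[:2])
  print(np.mean(res,0))
E
```

```text
corners [[0.4102, 0.018], [0.4708, -0.1993], [0.6259, 0.0774], [0.6875, -0.14]] [ 0.54859904 -0.06096931]
wrist [ 0.6456 -0.1162] yaw 146.2 1-iou 0.114
wrist [ 0.4937 -0.1598] yaw 30.0 1-iou 0.148
wrist [0.6023 0.0364] yaw 42.3 1-iou 0.121
wrist [ 0.4502 -0.0077] yaw 167.5 1-iou 0.141
[ 0.5479391 -0.0618269]
scene [ 0.4963 -0.1674] yaw 11.7 1-iou 0.212
scene [ 0.4528 -0.013 ] yaw 163.2 1-iou 0.162
scene [0.6087 0.0293] yaw 43.8 1-iou 0.13
scene [ 0.651  -0.1251] yaw 143.8 1-iou 0.106
[ 0.55219379 -0.06904112]
side [ 0.4932 -0.1724] yaw 36.2 1-iou 0.181
side [ 0.3116 -0.3021] yaw 184.7 1-iou 0.757
side [ 0.4491 -0.0188] yaw 7.6 1-iou 0.175
side [ 0.6447 -0.1317] yaw 142.8 1-iou 0.118
[ 0.47465469 -0.15625438]
```

```bash
python3 - <<'E'
from fit import *
s=st();k=r.get_calibration("wrist");im=r.snapshot("wrist")
T=R.from_quat(s["eef_rot"]);big=cv2.resize(im[130:420],None,fx=1.42,fy=1.42,interpolation=cv2.INTER_CUBIC)
def dr(P,col):
    for p in proj("wrist",P,k): cv2.circle(big,tuple(np.int32(np.round((p-[0,130])*1.42))),2,col,-1)
for y in(-.0615,-.044,.044,.0615):
  for x in(-.009,.009):
    dr(T.apply([[x,y,.064]])+s["tool_pos"],(0,0,255));dr(T.apply([[x,y,.03]])+s["tool_pos"],(0,255,0))
cv2.imwrite("pics/ov.png",big)
print("cam in tool",T.inv().apply(np.array(k["eye"])-s["tool_pos"]),(T.inv()*R.from_quat(k["rotation"])).as_euler("xyz",degrees=True))
E
```

```text
3.5 [ 0.5494 -0.0804  0.3928] rot [1.897e-01 9.818e-01 1.000e-04 0.000e+00] q [ 0.2   0.5  -0.21  1.65  0.12  1.    1.13] F [ 0.1  0.4 -0.7] M [ 0.054  0.049 -0.018]
cam in tool [ 0.08165105  0.00088048 -0.08250513] [ 1.61913332e+02 -4.34721445e-02  8.99994158e+01]
```

View pics/ov.png

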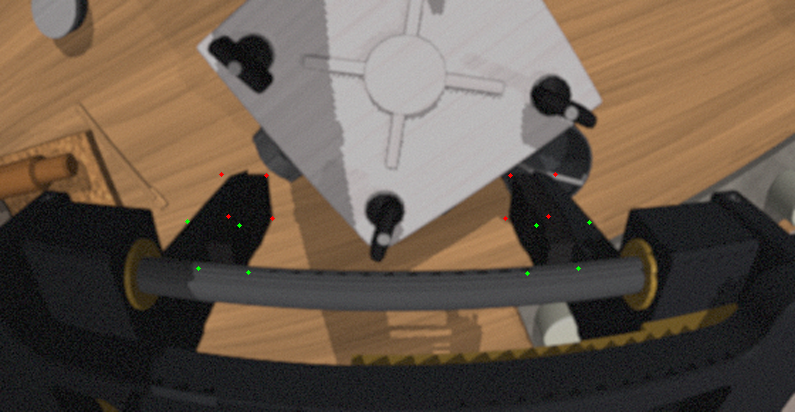

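The fingertips' projection matches the picture (inner tips near (268,195) and (508,195) in the crop), so the wrist calibration is good. My earlier fit mixed an old picture with a newer pose, so I'm refitting.

```bash
python3 - <<'E'
from fit import *
k=r.get_calibration("wrist");r.snapshot("wrist");st()
for n in("knob1","knob2"):
  res=[]
  for d in r.silhouettes("wrist",n):
    v,u=np.nonzero(d["pixels"]);P=onplane("wrist",np.c_[u,v],.172,k)[:,:2].mean(0)
    x,f=fit("wrist",k,d["pixels"],*P);print(x[:2].round(4),"yaw",np.degrees(x[2]).round(1),"1-iou",round(f,3),len(u));res.append(x[:2])
  print(np.mean(res,0))
E
```

```text
3.6 [ 0.5494 -0.0808  0.3928] rot [0.19   0.9818 0.     0.    ] q [ 0.2   0.5  -0.21  1.65  0.12  1.    1.13] F [-0.1  0.2  0.2] M [ 0.     0.004 -0.006]
[ 0.4939 -0.1667] yaw 30.1 1-iou 0.146 1277
[0.6049 0.0286] yaw 43.1 1-iou 0.103 1035
[ 0.4525 -0.0137] yaw 168.6 1-iou 0.087 1234
[ 0.6474 -0.1249] yaw 147.8 1-iou 0.13 863
[ 0.54969432 -0.06914866]
[ 0.4939 -0.1667] yaw 30.1 1-iou 0.146 1277
[0.6049 0.0286] yaw 43.1 1-iou 0.103 1035
[ 0.4525 -0.0137] yaw 168.6 1-iou 0.087 1234
[ 0.6474 -0.1249] yaw 147.8 1-iou 0.13 863
[ 0.54969432 -0.06914866]
```

Call:
play_rows:
  translation:
    - [0, 0, 0.0147]
    - [0, 0, 0.0147]
    - [0, 0, 0.0147]
    - [0, 0, 0.0147]
    - [0, 0, 0.0147]
    - [0, 0, 0.0147]
    - [0, 0, 0.0147]
    - [-0.0388, 0.0139, 0]
    - [-0.0388, 0.0139, 0]
    - [-0.0388, 0.0139, 0]
    - [0, 0, 0]
    - [0, 0, 0.031]
    - [0, 0, 0.031]
    - [0, 0, 0]
    - [0, 0, 0]
  delta_rot:
    - [0, 0, -9.27]
    - [0, 0, -9.27]
    - [0, 0, -9.27]
    - [0, 0, -9.27]
    - [0, 0, -9.27]
    - [0, 0, -9.27]
    - [0, 0, -9.27]
    - [0, 0, 0]
    - [0, 0, 0]
    - [0, 0, 0]
    - [0, 0, 0]
    - [0, 0, 0]
    - [0, 0, 0]
    - [0, 0, 0]
    - [0, 0, 0]
  grip: [1, 1, 1, 1, 1, 1, 1, 1, 1, 1, 1, 1, 1, 0.5, 0.5]
  squeeze: 60

```text
clock: 5.58
tool_pos: [0.6067, 0.0283, 0.2288]
eef_rot: [-0.366, 0.931, -0.0, 0.001]
contact_force: [-0.4, -0.1, -0.2]
opening: 0.801
finger_force: 0.0
```

```bash
cat >> h.py <<'E'
def psi(s): x=R.from_quat(s["eef_rot"]).apply([1,0,0]);return np.degrees(np.arctan2(x[1],x[0]))%360
E
python3 - <<'E'
from h import *
s=st();print("psi",psi(s),s["opening"]);cv2.imwrite("pics/w2.png",r.snapshot("wrist"))
E
```

```text
5.58 [0.6067 0.0283 0.2288] rot [-3.658e-01  9.307e-01 -2.000e-04  6.000e-04] q [ 0.12  0.78 -0.44  1.68  0.44  0.77  1.79] F [-0.4 -0.1 -0.2] M [0.08  0.038 0.021]
psi 222.9111648947519 0.8012771466891055
```

View pics/w2.png

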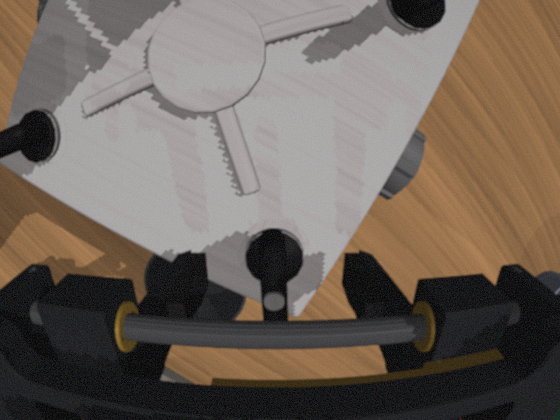

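Wrist view: the fingers straddle knob1 evenly, with its dot at (275,300) between the pads at (205,285) and (347,285). Next I'll close and turn.

Call:
play_rows:
  translation:
    - [0, 0, 0]
    - [0, 0, 0]
    - [0, 0, 0]
    - [0, 0, 0]
    - [0, 0, 0]
  delta_rot:
    - [0, 0, 0]
    - [0, 0, 0]
    - [0, 0, 0]
    - [0, 0, 0]
    - [0, 0, 0]
  grip: [-1, -1, -1, -1, -1]
  squeeze: 60

```text
clock: 6.25
tool_pos: [0.6062, 0.0288, 0.2278]
eef_rot: [-0.366, 0.931, 0.0, 0.0]
contact_force: [-0.1, 0.6, -0.2]
opening: 0.207
finger_force: 0.0
```

```bash
cat > s.py <<'E'
from h import *
s=st();print("psi",psi(s).round(1),"op",s["opening"],"ff",s["finger_force"])
E
python3 s.py
```

```text
6.25 [0.6062 0.0288 0.2278] rot [-0.3662  0.9305  0.      0.    ] q [ 0.12  0.79 -0.44  1.68  0.44  0.77  1.79] F [-0.1  0.6 -0.2] M [ 0.127  0.064 -0.048]
psi 223.0 op 0.20673337834318667 ff 0.0
```

Call:
play_rows:
  translation:
    - [0, 0, 0.00014]
    - [0, 0, 0.00014]
    - [0, 0, 0.00014]
    - [0, 0, 0.00014]
    - [0, 0, 0]
    - [0, 0, 0]
  delta_rot:
    - [0, 0, 5]
    - [0, 0, 5]
    - [0, 0, 5]
    - [0, 0, 5]
    - [0, 0, 0]
    - [0, 0, 0]
  grip: [-1, -1, -1, -1, -1, -1]

```text
clock: 7.0
tool_pos: [0.6067, 0.0283, 0.2272]
eef_rot: [-0.199, 0.98, -0.0, 0.0]
contact_force: [2.4, -2.2, -1.3]
opening: 0.133
finger_force: 60.0
```

```bash
python3 s.py
```

```text
7.0 [0.6067 0.0283 0.2272] rot [-1.995e-01  9.799e-01 -3.000e-04  4.000e-04] q [ 0.07  0.77 -0.34  1.69  0.35  0.74  1.53] F [ 2.4 -2.2 -1.3] M [-0.291 -0.443  0.024]
psi 203.0 op 0.1325807069574038 ff 59.996714405715466
```

Call:
play_rows:
  translation:
    - [0, 0, 0.00014]
    - [0, 0, 0.00014]
    - [0, 0, 0.00014]
    - [0, 0, 0.00014]
    - [0, 0, 0]
  delta_rot:
    - [0, 0, 5]
    - [0, 0, 5]
    - [0, 0, 5]
    - [0, 0, 5]
    - [0, 0, 0]
  grip: [-1, -1, -1, -1, -1]

```text
clock: 7.62
tool_pos: [0.6066, 0.0285, 0.2267]
eef_rot: [-0.027, 1.0, -0.0, 0.0]
contact_force: [1.8, -2.0, -1.2]
opening: 0.129
finger_force: 60.0
```

```bash
python3 s.py
```

```text
7.62 [0.6066 0.0285 0.2267] rot [-2.670e-02  9.996e-01 -2.000e-04  4.000e-04] q [ 0.01  0.76 -0.24  1.69  0.26  0.72  1.27] F [ 1.8 -2.  -1.2] M [-0.338 -0.501  0.095]
psi 183.1 op 0.12921920787097957 ff 59.99768877401948
```

Call:
play_rows:
  translation:
    - [0, 0, 0.00012]
    - [0, 0, 0.00012]
    - [0, 0, 0]
  delta_rot:
    - [0, 0, 4]
    - [0, 0, 4]
    - [0, 0, 0]
  grip: [-1, -1, -1]

```text
clock: 8.0
tool_pos: [0.6066, 0.0286, 0.2266]
eef_rot: [0.043, 0.999, -0.0, 0.0]
contact_force: [2.1, -2.4, -0.8]
opening: 0.128
finger_force: 60.0
```

```bash
python3 s.py
```

```text
8.0 [0.6066 0.0286 0.2266] rot [ 4.260e-02  9.991e-01 -1.000e-04  5.000e-04] q [-0.01  0.76 -0.2   1.69  0.22  0.71  1.16] F [ 2.1 -2.4 -0.8] M [-0.401 -0.559  0.189]
psi 175.1 op 0.12834097167560682 ff 59.99809071421623
```

Call:
play_rows:
  translation:
    - [0, 0, 0.0001]
    - [0, 0, 0]
    - [0, 0, 0]
  delta_rot:
    - [0, 0, 5.5]
    - [0, 0, 0]
    - [0, 0, 0]
  grip: [-1, -1, -1]

```text
clock: 8.38
tool_pos: [0.6066, 0.0287, 0.2265]
eef_rot: [0.091, 0.996, 0.0, 0.0]
contact_force: [3.2, -2.6, -1.4]
opening: 0.133
finger_force: 60.0
```

```bash
python3 s.py
```

```text
8.38 [0.6066 0.0287 0.2265] rot [9.050e-02 9.959e-01 1.000e-04 5.000e-04] q [-0.02  0.76 -0.18  1.69  0.19  0.7   1.09] F [ 3.2 -2.6 -1.4] M [-0.374 -0.635  0.25 ]
psi 169.6 op 0.13336442543800528 ff 59.9976335093379
```

Call:
play_rows:
  translation:
    - [0, 0, 0]
    - [0, 0, 0]
    - [0, 0, -0.03]
    - [0, 0, -0.03]
    - [0, 0, 0]
    - [0, 0, 0]
    - [0, 0, 0]
    - [0, 0, 0]
    - [0.039, -0.0227, 0]
    - [0.039, -0.0227, 0]
    - [0.039, -0.0227, 0]
    - [0.039, -0.0227, 0]
    - [0.039, -0.0227, 0]
    - [0, 0, 0]
    - [0, 0, 0]
  delta_rot:
    - [0, 0, 0]
    - [0, 0, 0]
    - [0, 0, 0]
    - [0, 0, -8.1]
    - [0, 0, -8.1]
    - [0, 0, -8.1]
    - [0, 0, -8.1]
    - [0, 0, -8.1]
    - [0, 0, 0]
    - [0, 0, 0]
    - [0, 0, 0]
    - [0, 0, 0]
    - [0, 0, 0]
    - [0, 0, 0]
    - [0, 0, 0]
  grip: [0, 0, 0, 0, 0, 0, 0, 0, 0, 0, 0, 0, 0, 0, 0]

```text
clock: 10.25
tool_pos: [0.4942, -0.1659, 0.2865]
eef_rot: [-0.259, 0.966, 0.001, 0.0]
contact_force: [-0.4, 0.8, 0.4]
opening: 0.5
finger_force: 0.0
```

```bash
cat > see.py <<'E'
from fit import *
import sys
s=st();print("psi",psi(s).round(1),"op",s["opening"])
k=r.get_calibration("wrist");r.snapshot("wrist")
for d in r.silhouettes("wrist","knob1"):
    v,u=np.nonzero(d["pixels"])
    if len(u)<200: continue
    P=onplane("wrist",np.c_[u,v],.172,k)[:,:2].mean(0)
    x,f=fit("wrist",k,d["pixels"],*P);print(x[:2].round(4),"yaw",np.degrees(x[2]).round(1),"1-iou",round(f,3),len(u),u.mean().round(),v.mean().round())
E
python3 see.py
```

```text
10.25 [ 0.4942 -0.1659  0.2865] rot [-2.589e-01  9.659e-01  6.000e-04  3.000e-04] q [ 0.5   0.6  -0.43  1.89  0.36  0.73  1.96] F [-0.4  0.8  0.4] M [ 0.076 -0.049 -0.009]
psi 210.0 op 0.49981588608597566
[ 0.6469 -0.1256] yaw 19.3 1-iou 0.536 643 230.0 369.0
[ 0.4495 -0.0158] yaw 133.7 1-iou 0.297 2123 466.0 268.0
[ 0.4941 -0.168 ] yaw 25.3 1-iou 0.111 2312 270.0 230.0
```

Call:
play_rows:
  translation:
    - [0, 0, 0.0295]
    - [0, 0, 0.0295]
    - [0, 0, 0]
    - [0, 0, 0]
    - [0, 0, 0]
    - [0, 0, 0]
    - [0, 0, 0.00014]
    - [0, 0, 0.00014]
    - [0, 0, 0.00014]
    - [0, 0, 0.00014]
    - [0, 0, 0]
  delta_rot:
    - [0, 0, 2]
    - [0, 0, 0]
    - [0, 0, 0]
    - [0, 0, 0]
    - [0, 0, 0]
    - [0, 0, 0]
    - [0, 0, 5]
    - [0, 0, 5]
    - [0, 0, 5]
    - [0, 0, 5]
    - [0, 0, 0]
  grip: [0, 0, -1, -1, -1, -1, -1, -1, -1, -1, -1]

```text
clock: 11.72
tool_pos: [0.4954, -0.1679, 0.228]
eef_rot: [-0.069, 0.998, -0.001, 0.002]
contact_force: [2.2, -2.9, 5.7]
opening: 0.131
finger_force: 60.0
```

```bash
python3 s.py
```

```text
11.72 [ 0.4954 -0.1679  0.228 ] rot [-0.0695  0.9976 -0.001   0.002 ] q [ 0.4   0.68 -0.26  1.95  0.31  0.56  1.63] F [ 2.2 -2.9  5.7] M [-0.644 -0.545  0.004]
psi 188.0 op 0.13050753981091026 ff 60.00135339796543
```

Call:
play_rows:
  translation:
    - [0, 0, 0.00014]
    - [0, 0, 0.00014]
    - [0, 0, 0.00014]
    - [0, 0, 0.00014]
    - [0, 0, 0]
  delta_rot:
    - [0, 0, 5]
    - [0, 0, 5]
    - [0, 0, 5]
    - [0, 0, 5]
    - [0, 0, 0]
  grip: [-1, -1, -1, -1, -1]

```text
clock: 12.35
tool_pos: [0.4954, -0.168, 0.2274]
eef_rot: [0.105, 0.995, -0.001, 0.002]
contact_force: [2.3, -3.4, 6.0]
opening: 0.133
finger_force: 60.0
```

```bash
python3 s.py
```

```text
12.35 [ 0.4954 -0.168   0.2274] rot [ 1.047e-01  9.945e-01 -7.000e-04  2.200e-03] q [ 0.34  0.67 -0.16  1.95  0.2   0.53  1.4 ] F [ 2.3 -3.4  6. ] M [-0.709 -0.508  0.027]
psi 168.0 op 0.13287122703638587 ff 60.00163536518812
```

Call:
play_rows:
  translation:
    - [0, 0, 0.00014]
    - [0, 0, 0.00014]
    - [0, 0, 0.00014]
    - [0, 0, 0]
  delta_rot:
    - [0, 0, 5]
    - [0, 0, 5]
    - [0, 0, 5]
    - [0, 0, 0]
  grip: [-1, -1, -1, -1]

```text
clock: 12.85
tool_pos: [0.4955, -0.168, 0.2271]
eef_rot: [0.233, 0.972, -0.0, 0.002]
contact_force: [1.8, -4.7, 7.6]
opening: 0.135
finger_force: 60.0
```

```bash
python3 s.py
```

```text
12.85 [ 0.4955 -0.168   0.2271] rot [ 2.333e-01  9.724e-01 -4.000e-04  2.400e-03] q [ 0.29  0.67 -0.09  1.95  0.12  0.52  1.22] F [ 1.8 -4.7  7.6] M [-0.768 -0.371  0.155]
psi 153.0 op 0.13506979865604427 ff 60.002016853541136
```

Call:
play_rows:
  translation:
    - [0, 0, 0.00014]
    - [0, 0, 0.0001]
    - [0, 0, 0]
    - [0, 0, 0]
  delta_rot:
    - [0, 0, 5]
    - [0, 0, 3.5]
    - [0, 0, 0]
    - [0, 0, 0]
  grip: [-1, -1, -1, -1]

```text
clock: 13.35
tool_pos: [0.4955, -0.1681, 0.227]
eef_rot: [0.304, 0.953, -0.0, 0.002]
contact_force: [0.8, -3.8, 8.8]
opening: 0.135
finger_force: 60.0
```

```bash
python3 s.py
```

```text
13.35 [ 0.4955 -0.1681  0.227 ] rot [ 3.042e-01  9.526e-01 -2.000e-04  2.500e-03] q [ 0.27  0.67 -0.05  1.95  0.06  0.52  1.13] F [ 0.8 -3.8  8.8] M [-0.741 -0.367  0.235]
psi 144.6 op 0.13479200923517085 ff 60.002156272530556
```

Call:
play_rows:
  translation:
    - [0, 0, 0]
    - [0, 0, 0]
    - [0, 0, -0.03]
    - [0, 0, -0.03]
    - [-0.0268, 0.0295, 0]
    - [-0.0268, 0.0295, 0]
    - [-0.0268, 0.0295, 0]
    - [-0.0268, 0.0295, 0]
    - [0, 0, 0]
    - [0, 0, 0.029]
    - [0, 0, 0.0295]
    - [0, 0, 0]
    - [0, 0, 0]
    - [0, 0, 0]
    - [0, 0, 0]
    - [0, 0, 0]
    - [0, 0, 0]
  delta_rot:
    - [0, 0, 0]
    - [0, 0, 0]
    - [0, 0, 0]
    - [0, 0, -3]
    - [0, 0, 0]
    - [0, 0, 0]
    - [0, 0, 0]
    - [0, 0, 0]
    - [0, 0, 0]
    - [0, 0, 0]
    - [0, 0, 0]
    - [0, 0, 0]
    - [0, 0, 0]
    - [0, 0, 0]
    - [0, 0, 0]
    - [0, 0, 0]
    - [0, 0, 0]
  grip: [0, 0, 0, 0, 0, 0, 0, 0, 0, 0, 0, 0, -1, -1, -1, -1, -1]

```text
clock: 15.48
tool_pos: [0.6483, -0.1249, 0.228]
eef_rot: [0.28, 0.96, 0.0, 0.001]
contact_force: [-1.4, 1.3, 5.4]
opening: 0.127
finger_force: 60.0
```

```bash
python3 s.py
```

```text
15.47 [ 0.6483 -0.1249  0.228 ] rot [2.802e-01 9.600e-01 3.000e-04 7.000e-04] q [ 0.15  0.82 -0.06  1.52  0.06  0.8   1.08] F [-1.4  1.3  5.4] M [ 0.196  0.165 -0.127]
psi 147.5 op 0.1268836594866869 ff 59.99844878911972
```

Call:
play_rows:
  translation:
    - [0, 0, 0.00014]
    - [0, 0, 0.00014]
    - [0, 0, 0.00014]
    - [0, 0, 0.00014]
    - [0, 0, 0]
  delta_rot:
    - [0, 0, 5]
    - [0, 0, 5]
    - [0, 0, 5]
    - [0, 0, 5]
    - [0, 0, 0]
  grip: [-1, -1, -1, -1, -1]

```text
clock: 16.1
tool_pos: [0.6487, -0.1245, 0.2275]
eef_rot: [0.443, 0.897, 0.001, 0.001]
contact_force: [0.4, 1.1, 6.4]
opening: 0.126
finger_force: 60.0
```

```bash
python3 s.py
```

```text
16.1 [ 0.6487 -0.1245  0.2275] rot [4.425e-01 8.967e-01 7.000e-04 1.000e-03] q [ 0.1   0.82  0.04  1.53 -0.04  0.79  0.81] F [0.4 1.1 6.4] M [0.266 0.004 0.034]
psi 127.5 op 0.12629184707025515 ff 59.99802120029926
```

Call:
play_rows:
  translation:
    - [0, 0, 0.00014]
    - [0, 0, 0.00014]
    - [0, 0, 0.00014]
    - [0, 0, 0]
  delta_rot:
    - [0, 0, 6]
    - [0, 0, 6]
    - [0, 0, 5]
    - [0, 0, 0]
  grip: [-1, -1, -1, -1]

```text
clock: 16.6
tool_pos: [0.6491, -0.1243, 0.2271]
eef_rot: [0.57, 0.822, 0.001, 0.001]
contact_force: [0.7, 1.3, 5.4]
opening: 0.127
finger_force: 60.0
```

```bash
python3 s.py
```

```text
16.6 [ 0.6491 -0.1243  0.2271] rot [0.5699 0.8217 0.001  0.0012] q [ 0.05  0.83  0.13  1.53 -0.13  0.79  0.59] F [0.7 1.3 5.4] M [ 0.286 -0.166  0.179]
psi 110.5 op 0.1273679615957729 ff 59.99758344143629
```

Call:
play_rows:
  translation:
    - [0, 0, 0.0001]
    - [0, 0, 0.0001]
    - [0, 0, 0]
    - [0, 0, 0]
  delta_rot:
    - [0, 0, 3.2]
    - [0, 0, 3]
    - [0, 0, 0]
    - [0, 0, 0]
  grip: [-1, -1, -1, -1]

```text
clock: 17.1
tool_pos: [0.6492, -0.1243, 0.2271]
eef_rot: [0.613, 0.79, 0.001, 0.001]
contact_force: [1.3, 2.1, 5.6]
opening: 0.128
finger_force: 60.0
```

```bash
python3 s.py
```

```text
17.1 [ 0.6492 -0.1243  0.2271] rot [0.6131 0.79   0.0013 0.0012] q [ 0.04  0.83  0.16  1.53 -0.16  0.79  0.51] F [1.3 2.1 5.6] M [ 0.263 -0.068  0.309]
psi 104.4 op 0.12822443964104518 ff 59.99762512743473
```

Call:
play_rows:
  translation:
    - [0, 0, 0]
    - [0, 0, 0]
    - [0, 0, -0.03]
    - [0, 0, -0.03]
    - [0, 0, 0]
    - [0, 0, 0]
    - [0, 0, 0]
    - [0, 0, 0]
    - [0, 0, 0]
    - [0, 0, 0]
    - [0.043, 0.0137, 0]
    - [0.043, 0.0137, 0]
    - [0.043, 0.0137, 0]
    - [0.043, 0.0137, 0]
    - [0.043, 0.0137, 0]
    - [0, 0, 0]
    - [0, 0, 0.0295]
    - [0, 0, 0.0295]
    - [0, 0, 0]
  delta_rot:
    - [0, 0, 0]
    - [0, 0, 0]
    - [0, 0, 0]
    - [0, 0, -9.1]
    - [0, 0, -9.1]
    - [0, 0, -9.1]
    - [0, 0, -9.1]
    - [0, 0, -9.1]
    - [0, 0, -9.1]
    - [0, 0, -9.1]
    - [0, 0, 0]
    - [0, 0, 0]
    - [0, 0, 0]
    - [0, 0, 0]
    - [0, 0, 0]
    - [0, 0, 0]
    - [0, 0, 0]
    - [0, 0, 0]
    - [0, 0, 0]
  grip: [0, 0, 0, 0, 0, 0, 0, 0, 0, 0, 0, 0, 0, 0, 0, 0, 0, 0, 0]

```text
clock: 19.48
tool_pos: [0.4517, -0.0139, 0.2255]
eef_rot: [0.105, 0.994, -0.001, -0.002]
contact_force: [-0.4, 0.0, 0.7]
opening: 0.497
finger_force: 0.0
```

```bash
python3 s.py
```

```text
19.48 [ 0.4517 -0.0139  0.2255] rot [ 1.053e-01  9.944e-01 -5.000e-04 -1.600e-03] q [-0.    0.61 -0.11  2.15  0.16  0.39  1.12] F [-0.4  0.   0.7] M [ 0.005 -0.012  0.036]
psi 167.9 op 0.4972544574476041 ff 0.0
```

Call:
play_rows:
  translation:
    - [0, 0, 0]
    - [0, 0, 0]
    - [0, 0, 0]
    - [0, 0, 0]
    - [0, 0, 0]
    - [0, 0, 0.00014]
    - [0, 0, 0.00014]
    - [0, 0, 0.00014]
    - [0, 0, 0.00014]
    - [0, 0, 0]
  delta_rot:
    - [0, 0, 0]
    - [0, 0, 0]
    - [0, 0, 0]
    - [0, 0, 0]
    - [0, 0, 0]
    - [0, 0, 5]
    - [0, 0, 5]
    - [0, 0, 5]
    - [0, 0, 5]
    - [0, 0, 0]
  grip: [-1, -1, -1, -1, -1, -1, -1, -1, -1, -1]

```text
clock: 20.72
tool_pos: [0.4522, -0.0133, 0.2269]
eef_rot: [0.276, 0.961, 0.0, 0.001]
contact_force: [-0.2, -0.3, 6.8]
opening: 0.132
finger_force: 60.0
```

```bash
python3 s.py
```

```text
20.73 [ 0.4522 -0.0133  0.2269] rot [2.763e-01 9.611e-01 1.000e-04 7.000e-04] q [-0.06  0.61 -0.02  2.15  0.03  0.38  0.91] F [-0.2 -0.3  6.8] M [-0.172  0.041  0.019]
psi 147.9 op 0.131530704349389 ff 60.00217415392399
```

Call:
play_rows:
  translation:
    - [0, 0, 0.00014]
    - [0, 0, 0.00014]
    - [0, 0, 0.00014]
    - [0, 0, 0]
  delta_rot:
    - [0, 0, 6]
    - [0, 0, 6]
    - [0, 0, 6]
    - [0, 0, 0]
  grip: [-1, -1, -1, -1]

```text
clock: 21.22
tool_pos: [0.4524, -0.0131, 0.2265]
eef_rot: [0.423, 0.906, 0.0, 0.001]
contact_force: [0.2, -0.1, 6.3]
opening: 0.131
finger_force: 60.0
```

```bash
python3 s.py
```

```text
21.23 [ 0.4524 -0.0131  0.2265] rot [4.230e-01 9.061e-01 4.000e-04 8.000e-04] q [-0.11  0.61  0.06  2.16 -0.09  0.37  0.72] F [ 0.2 -0.1  6.3] M [-0.115  0.01   0.072]
psi 130.0 op 0.13148308079753224 ff 60.00215766951442
```

Call:
play_rows:
  translation:
    - [0, 0, 0.00014]
    - [0, 0, 0.00014]
    - [0, 0, 0]
  delta_rot:
    - [0, 0, 5]
    - [0, 0, 5]
    - [0, 0, 0]
  grip: [-1, -1, -1]

```text
clock: 21.6
tool_pos: [0.4526, -0.013, 0.2263]
eef_rot: [0.5, 0.866, 0.001, 0.001]
contact_force: [-0.9, 0.0, 7.5]
opening: 0.13
finger_force: 60.0
```

```bash
python3 s.py
```

```text
21.6 [ 0.4526 -0.013   0.2263] rot [5.001e-01 8.660e-01 7.000e-04 9.000e-04] q [-0.14  0.61  0.1   2.16 -0.16  0.37  0.62] F [-0.9  0.   7.5] M [-0.003  0.033  0.182]
psi 120.0 op 0.13034182955015927 ff 60.002592857927084
```

Call:
play_rows:
  translation:
    - [0, 0, 0.0001]
    - [0, 0, 0.0001]
    - [0, 0, 0]
    - [0, 0, 0]
  delta_rot:
    - [0, 0, 3]
    - [0, 0, 2.8]
    - [0, 0, 0]
    - [0, 0, 0]
  grip: [-1, -1, -1, -1]

```text
clock: 22.1
tool_pos: [0.4527, -0.013, 0.2262]
eef_rot: [0.543, 0.84, 0.001, 0.001]
contact_force: [-0.4, -0.5, 7.0]
opening: 0.13
finger_force: 60.0
```

```bash
python3 s.py
```

```text
22.1 [ 0.4527 -0.013   0.2262] rot [5.428e-01 8.399e-01 8.000e-04 9.000e-04] q [-0.15  0.62  0.13  2.16 -0.2   0.38  0.56] F [-0.4 -0.5  7. ] M [-0.028  0.089  0.266]
psi 114.3 op 0.13000021891043034 ff 60.002649407833815
```

Call:
play_rows:
  translation:
    - [0, 0, 0]
    - [0, 0, 0]
    - [0, 0, -0.03]
    - [0, 0, -0.03]
    - [0, 0, 0]
    - [0, 0, 0]
    - [0, 0, 0]
    - [0, 0, 0]
    - [0, 0, 0]
    - [-0.0365, 0.01645, 0]
    - [-0.0365, 0.01645, 0]
    - [-0.0365, 0.01645, 0]
    - [-0.0365, 0.01645, 0]
    - [0, 0, 0]
    - [0, 0, 0.0294]
    - [0, 0, 0.03]
    - [0, 0, 0]
    - [0, 0, 0]
  delta_rot:
    - [0, 0, 0]
    - [0, 0, 0]
    - [0, 0, 0]
    - [0, 0, -9.5]
    - [0, 0, -9.5]
    - [0, 0, -9.5]
    - [0, 0, -9.5]
    - [0, 0, -9.5]
    - [0, 0, -9.5]
    - [0, 0, 0]
    - [0, 0, 0]
    - [0, 0, 0]
    - [0, 0, 0]
    - [0, 0, 0]
    - [0, 0, 0]
    - [0, 0, 0]
    - [0, 0, 0]
    - [0, 0, 0]
  grip: [0, 0, 0, 0, 0, 0, 0, 0, 0, 0, 0, 0, 0, 0, 0, 0, 0, 0]

```text
clock: 24.35
tool_pos: [0.6062, 0.0291, 0.2269]
eef_rot: [0.077, 0.997, 0.0, 0.0]
contact_force: [-0.4, -0.5, -0.1]
opening: 0.497
finger_force: 0.0
```

```bash
python3 s.py
```

```text
24.35 [0.6062 0.0291 0.2269] rot [7.72e-02 9.97e-01 0.00e+00 3.00e-04] q [-0.06  0.76 -0.1   1.7   0.11  0.69  1.19] F [-0.4 -0.5 -0.1] M [ 0.089 -0.012  0.016]
psi 171.1 op 0.4965423324499183 ff 0.0
```

Call:
play_rows:
  translation:
    - [0, 0, 0]
    - [0, 0, 0]
    - [0, 0, 0]
    - [0, 0, 0]
    - [0, 0, 0]
    - [0, 0, 0.00014]
    - [0, 0, 0.00014]
    - [0, 0, 0.00014]
    - [0, 0, 0.00014]
    - [0, 0, 0]
    - [0, 0, 0]
  delta_rot:
    - [0, 0, 0]
    - [0, 0, 0]
    - [0, 0, 0]
    - [0, 0, 0]
    - [0, 0, 0]
    - [0, 0, 5]
    - [0, 0, 5]
    - [0, 0, 5]
    - [0, 0, 5]
    - [0, 0, 0]
    - [0, 0, 0]
  grip: [-1, -1, -1, -1, -1, -1, -1, -1, -1, -1, -1]

```text
clock: 25.72
tool_pos: [0.6064, 0.0291, 0.226]
eef_rot: [0.248, 0.969, -0.0, 0.0]
contact_force: [-1.5, -1.6, 5.2]
opening: 0.13
finger_force: 60.0
```

```bash
python3 s.py
```

```text
25.73 [0.6064 0.0291 0.226 ] rot [ 2.485e-01  9.686e-01 -2.000e-04  4.000e-04] q [-0.12  0.76 -0.    1.7   0.01  0.68  0.94] F [-1.5 -1.6  5.2] M [-0.331  0.33   0.452]
psi 151.2 op 0.13035917673857686 ff 60.001323111355305
```

Call:
play_rows:
  translation:
    - [0, 0, 0.00014]
    - [0, 0, 0.00014]
    - [0, 0, 8e-05]
    - [0, 0, 0]
    - [0, 0, 0]
  delta_rot:
    - [0, 0, 4.5]
    - [0, 0, 4.5]
    - [0, 0, 3.5]
    - [0, 0, 0]
    - [0, 0, 0]
  grip: [-1, -1, -1, -1, -1]

```text
clock: 26.35
tool_pos: [0.6065, 0.0293, 0.2259]
eef_rot: [0.352, 0.936, 0.0, 0.001]
contact_force: [-1.0, -1.9, 6.0]
opening: 0.135
finger_force: 60.0
```

```bash
python3 s.py
```

```text
26.35 [0.6065 0.0293 0.2259] rot [3.521e-01 9.360e-01 0.000e+00 6.000e-04] q [-0.16  0.76  0.06  1.7  -0.06  0.68  0.78] F [-1.  -1.9  6. ] M [-0.374  0.35   0.612]
psi 138.8 op 0.1350123191039222 ff 60.00187486410141
```

Call:
play_rows:
  translation:
    - [0, 0, 0]
    - [0, 0, 0]
    - [0, 0, -0.03]
    - [0, 0, -0.03]
    - [-0.0034, -0.045, 0]
    - [-0.0034, -0.045, 0]
    - [-0.0034, -0.045, 0]
    - [-0.0034, -0.045, 0]
    - [-0.0034, -0.045, 0]
    - [0, 0, 0]
    - [0, 0, 0.029]
    - [0, 0, 0.03]
    - [0, 0, 0]
    - [0, 0, 0]
    - [0, 0, 0]
    - [0, 0, 0]
    - [0, 0, 0]
    - [0, 0, 0]
    - [0, 0, 0]
  delta_rot:
    - [0, 0, 0]
    - [0, 0, 0]
    - [0, 0, 0]
    - [0, 0, -7.5]
    - [0, 0, 0]
    - [0, 0, 0]
    - [0, 0, 0]
    - [0, 0, 0]
    - [0, 0, 0]
    - [0, 0, 0]
    - [0, 0, 0]
    - [0, 0, 0]
    - [0, 0, 0]
    - [0, 0, 0]
    - [0, 0, 0]
    - [0, 0, 0]
    - [0, 0, 0]
    - [0, 0, 0]
    - [0, 0, 0]
  grip: [0, 0, 0, 0, 0, 0, 0, 0, 0, 0, 0, 0, 0, 0, -1, -1, -1, -1, -1]

```text
clock: 28.72
tool_pos: [0.4948, -0.1676, 0.2264]
eef_rot: [0.291, 0.957, -0.0, 0.0]
contact_force: [-2.4, -1.5, 4.7]
opening: 0.13
finger_force: 60.0
```

```bash
python3 s.py
```

```text
28.73 [ 0.4948 -0.1676  0.2264] rot [ 2.912e-01  9.567e-01 -3.000e-04  0.000e+00] q [ 0.24  0.67 -0.01  1.95  0.01  0.52  1.2 ] F [-2.4 -1.5  4.7] M [-0.282  0.464  0.103]
psi 146.1 op 0.12973283133456426 ff 60.00133451074362
```

Call:
play_rows:
  translation:
    - [0, 0, 0.00014]
    - [0, 0, 0.00014]
    - [0, 0, 0.00014]
    - [0, 0, 0.00014]
    - [0, 0, 0]
    - [0, 0, 0]
  delta_rot:
    - [0, 0, 5]
    - [0, 0, 5]
    - [0, 0, 5]
    - [0, 0, 5]
    - [0, 0, 0]
    - [0, 0, 0]
  grip: [-1, -1, -1, -1, -1, -1]

```text
clock: 29.48
tool_pos: [0.495, -0.1674, 0.2261]
eef_rot: [0.452, 0.892, -0.0, 0.0]
contact_force: [-3.2, -0.9, 7.2]
opening: 0.133
finger_force: 60.0
```

```bash
python3 s.py
```

```text
29.48 [ 0.495  -0.1674  0.2261] rot [ 4.521e-01  8.920e-01 -2.000e-04  3.000e-04] q [ 0.19  0.67  0.09  1.96 -0.11  0.51  0.98] F [-3.2 -0.9  7.2] M [-0.322  0.448  0.436]
psi 126.2 op 0.13299589369187312 ff 60.00236269086599
```

Call:
play_rows:
  translation:
    - [0, 0, 0.00014]
    - [0, 0, 0.00014]
    - [0, 0, 0.00011]
    - [0, 0, 0]
    - [0, 0, 0]
  delta_rot:
    - [0, 0, 5]
    - [0, 0, 5]
    - [0, 0, 4]
    - [0, 0, 0]
    - [0, 0, 0]
  grip: [-1, -1, -1, -1, -1]

```text
clock: 30.1
tool_pos: [0.4952, -0.1673, 0.2259]
eef_rot: [0.557, 0.83, -0.0, 0.001]
contact_force: [-1.5, -0.7, 8.7]
opening: 0.13
finger_force: 60.0
```

```bash
python3 s.py
```

```text
30.1 [ 0.4952 -0.1673  0.2259] rot [ 5.571e-01  8.304e-01 -1.000e-04  5.000e-04] q [ 0.14  0.68  0.15  1.96 -0.19  0.52  0.82] F [-1.5 -0.7  8.7] M [-0.267  0.489  0.648]
psi 112.3 op 0.12963224399802337 ff 60.0029718875885
```

Call:
play_rows:
  translation:
    - [0, 0, 0]
    - [0, 0, 0]
    - [0, 0, -0.03]
    - [0, 0, -0.03]
    - [-0.0007, 0.0399, 0]
    - [-0.0007, 0.0399, 0]
    - [-0.0007, 0.0399, 0]
    - [-0.0007, 0.0399, 0]
    - [0, 0, 0]
    - [0, 0, 0]
    - [0, 0, 0.029]
    - [0, 0, 0.03]
    - [0, 0, 0]
    - [0, 0, 0]
    - [0, 0, 0]
    - [0, 0, 0]
    - [0, 0, 0]
    - [0, 0, 0]
    - [0, 0, 0]
  delta_rot:
    - [0, 0, 0]
    - [0, 0, 0]
    - [0, 0, 0]
    - [0, 0, 5.7]
    - [0, 0, 0]
    - [0, 0, 0]
    - [0, 0, 0]
    - [0, 0, 0]
    - [0, 0, 0]
    - [0, 0, 0]
    - [0, 0, 0]
    - [0, 0, 0]
    - [0, 0, 0]
    - [0, 0, 0]
    - [0, 0, 0]
    - [0, 0, 0]
    - [0, 0, 0]
    - [0, 0, 0]
    - [0, 0, 0]
  grip: [0, 0, 0, 0, 0, 0, 0, 0, 0, 0, 0, 0, 0, 0, -1, -1, -1, -1, -1]

```text
clock: 32.48
tool_pos: [0.6494, -0.1244, 0.2265]
eef_rot: [0.599, 0.801, 0.0, 0.0]
contact_force: [0.9, 0.7, 1.5]
opening: 0.132
finger_force: 60.0
```

```bash
python3 s.py
```

```text
32.48 [ 0.6494 -0.1244  0.2265] rot [5.985e-01 8.011e-01 4.000e-04 5.000e-04] q [ 0.    0.84  0.22  1.53 -0.23  0.8   0.61] F [0.9 0.7 1.5] M [-0.024 -0.076 -0.008]
psi 106.5 op 0.1319424085875582 ff 60.00058522447944
```

Call:
play_rows:
  translation:
    - [0, 0, 0.00014]
    - [0, 0, 0.00014]
    - [0, 0, 0.00014]
    - [0, 0, 0.00014]
    - [0, 0, 0]
    - [0, 0, 0]
  delta_rot:
    - [0, 0, 5]
    - [0, 0, 5]
    - [0, 0, 5]
    - [0, 0, 5]
    - [0, 0, 0]
    - [0, 0, 0]
  grip: [-1, -1, -1, -1, -1, -1]

```text
clock: 33.22
tool_pos: [0.6497, -0.1244, 0.2262]
eef_rot: [0.728, 0.686, 0.001, 0.001]
contact_force: [1.8, 1.6, 4.5]
opening: 0.128
finger_force: 60.0
```

```bash
python3 s.py
```

```text
33.23 [ 0.6497 -0.1244  0.2262] rot [0.7278 0.6857 0.0008 0.0008] q [-0.04  0.85  0.32  1.53 -0.33  0.81  0.35] F [1.8 1.6 4.5] M [ 0.135 -0.401  0.332]
psi 86.6 op 0.1280694299073407 ff 60.00134479254484
```

Call:
play_rows:
  translation:
    - [0, 0, 0.00014]
    - [0, 0, 0.00014]
    - [0, 0, 0.00014]
    - [0, 0, 3e-05]
    - [0, 0, 0]
    - [0, 0, 0]
  delta_rot:
    - [0, 0, 5]
    - [0, 0, 5]
    - [0, 0, 5]
    - [0, 0, 1]
    - [0, 0, 0]
    - [0, 0, 0]
  grip: [-1, -1, -1, -1, -1, -1]

```text
clock: 33.98
tool_pos: [0.6501, -0.1244, 0.2259]
eef_rot: [0.816, 0.578, 0.001, 0.001]
contact_force: [3.2, -0.1, 5.2]
opening: 0.128
finger_force: 60.0
```

```bash
python3 s.py
```

```text
33.98 [ 0.6501 -0.1244  0.2259] rot [0.816  0.578  0.0012 0.0009] q [-0.08  0.86  0.4   1.54 -0.41  0.82  0.14] F [ 3.2 -0.1  5.2] M [ 0.081 -0.699  0.515]
psi 70.6 op 0.12762233054758457 ff 60.001691691577435
```

Call:
play_rows:
  translation:
    - [0, 0, 0.0001]
    - [0, 0, 0.0001]
    - [0, 0, 0]
    - [0, 0, 0]
  delta_rot:
    - [0, 0, 3.5]
    - [0, 0, 3.5]
    - [0, 0, 0]
    - [0, 0, 0]
  grip: [-1, -1, -1, -1]

```text
clock: 34.48
tool_pos: [0.6502, -0.1245, 0.2258]
eef_rot: [0.85, 0.527, 0.001, 0.001]
contact_force: [3.4, -0.2, 4.4]
opening: 0.129
finger_force: 60.0
```

```bash
python3 s.py
```

```text
34.48 [ 0.6502 -0.1245  0.2258] rot [0.8497 0.5272 0.0013 0.0011] q [-0.1   0.87  0.43  1.54 -0.45  0.83  0.04] F [ 3.4 -0.2  4.4] M [ 0.086 -0.744  0.591]
psi 63.6 op 0.1293355760269089 ff 60.00185575336218
```

Call:
play_rows:
  translation:
    - [0, 0, 0]
    - [0, 0, 0]
    - [0, 0, -0.03]
    - [0, 0, -0.03]
    - [0, 0, 0]
    - [0, 0, 0]
    - [0, 0, 0]
    - [0, 0, 0]
    - [0, 0, 0]
    - [0.0375, -0.0252, 0]
    - [0.0375, -0.0252, 0]
    - [0.0375, -0.0252, 0]
    - [0.0375, -0.0252, 0]
    - [0.0375, -0.0252, 0]
    - [0, 0, 0]
    - [0, 0, 0.0292]
    - [0, 0, 0.03]
    - [0, 0, 0]
    - [0, 0, 0]
  delta_rot:
    - [0, 0, 0]
    - [0, 0, 0]
    - [0, 0, 0]
    - [0, 0, -8.83]
    - [0, 0, -8.83]
    - [0, 0, -8.83]
    - [0, 0, -8.83]
    - [0, 0, -8.83]
    - [0, 0, -8.83]
    - [0, 0, 0]
    - [0, 0, 0]
    - [0, 0, 0]
    - [0, 0, 0]
    - [0, 0, 0]
    - [0, 0, 0]
    - [0, 0, 0]
    - [0, 0, 0]
    - [0, 0, 0]
    - [0, 0, 0]
  grip: [0, 0, 0, 0, 0, 0, 0, 0, 0, 0, 0, 0, 0, 0, 0, 0, 0, 0, 0]

```text
clock: 36.85
tool_pos: [0.453, -0.0133, 0.2262]
eef_rot: [0.527, 0.85, -0.0, 0.0]
contact_force: [0.4, -0.4, 0.4]
opening: 0.497
finger_force: 0.0
```

```bash
python3 s.py
```

```text
36.85 [ 0.453  -0.0133  0.2262] rot [ 5.270e-01  8.498e-01 -0.000e+00  2.000e-04] q [-0.17  0.62  0.15  2.16 -0.24  0.38  0.63] F [ 0.4 -0.4  0.4] M [-0.058  0.014  0.02 ]
psi 116.4 op 0.4972916721373816 ff 0.0
```

Call:
play_rows:
  translation:
    - [0, 0, 0]
    - [0, 0, 0]
    - [0, 0, 0]
    - [0, 0, 0]
    - [0, 0, 0]
    - [0, 0, 0.00014]
    - [0, 0, 0.00014]
    - [0, 0, 0.00014]
    - [0, 0, 0.00014]
    - [0, 0, 0]
    - [0, 0, 0]
  delta_rot:
    - [0, 0, 0]
    - [0, 0, 0]
    - [0, 0, 0]
    - [0, 0, 0]
    - [0, 0, 0]
    - [0, 0, 5]
    - [0, 0, 5]
    - [0, 0, 5]
    - [0, 0, 5]
    - [0, 0, 0]
    - [0, 0, 0]
  grip: [-1, -1, -1, -1, -1, -1, -1, -1, -1, -1, -1]

```text
clock: 38.22
tool_pos: [0.453, -0.0126, 0.2257]
eef_rot: [0.666, 0.746, 0.0, 0.0]
contact_force: [-0.6, -0.2, 7.4]
opening: 0.131
finger_force: 60.0
```

```bash
python3 s.py
```

```text
38.23 [ 0.453  -0.0126  0.2257] rot [6.656e-01 7.463e-01 5.000e-04 5.000e-04] q [-0.22  0.63  0.24  2.16 -0.37  0.39  0.43] F [-0.6 -0.2  7.4] M [-0.062  0.16   0.42 ]
psi 96.5 op 0.13081670219703673 ff 60.00195533037186
```

Call:
play_rows:
  translation:
    - [0, 0, 0.00014]
    - [0, 0, 0.00014]
    - [0, 0, 0.0001]
    - [0, 0, 0]
    - [0, 0, 0]
  delta_rot:
    - [0, 0, 5]
    - [0, 0, 5]
    - [0, 0, 3.5]
    - [0, 0, 0]
    - [0, 0, 0]
  grip: [-1, -1, -1, -1, -1]

```text
clock: 38.85
tool_pos: [0.4533, -0.0126, 0.2254]
eef_rot: [0.748, 0.663, 0.001, 0.001]
contact_force: [0.1, 0.4, 7.8]
opening: 0.133
finger_force: 60.0
```

```bash
python3 s.py
```

```text
38.85 [ 0.4533 -0.0126  0.2254] rot [7.485e-01 6.632e-01 7.000e-04 6.000e-04] q [-0.26  0.64  0.3   2.16 -0.46  0.4   0.29] F [0.1 0.4 7.8] M [-0.007  0.174  0.565]
psi 83.1 op 0.13276085694558185 ff 60.00288985669613
```

Call:
play_rows:
  translation:
    - [0, 0, 7e-05]
    - [0, 0, 0]
    - [0, 0, 0]
  delta_rot:
    - [0, 0, 2.5]
    - [0, 0, 0]
    - [0, 0, 0]
  grip: [-1, -1, -1]

```text
clock: 39.22
tool_pos: [0.4534, -0.0126, 0.2254]
eef_rot: [0.763, 0.647, 0.001, 0.001]
contact_force: [0.5, 0.2, 9.3]
opening: 0.132
finger_force: 60.0
```

```bash
python3 s.py
```

```text
39.23 [ 0.4534 -0.0126  0.2254] rot [7.627e-01 6.468e-01 8.000e-04 6.000e-04] q [-0.27  0.64  0.31  2.16 -0.48  0.4   0.26] F [0.5 0.2 9.3] M [-0.077  0.153  0.623]
psi 80.6 op 0.13244156630663664 ff 60.00291120260954
```

Call:
play_rows:
  translation:
    - [0, 0, 0]
    - [0, 0, 0]
    - [0, 0, 0]
    - [0, 0, -0.03]
    - [0, 0, -0.04]
    - [0, 0, -0.04]
    - [0, 0, -0.03]
    - [0, 0, 0]
    - [0, 0, 0]
    - [0, 0, 0]
    - [0, 0, 0]
  delta_rot:
    - [0, 0, 0]
    - [0, 0, 0]
    - [0, 0, 0]
    - [0, 0, 0]
    - [0, 0, 0]
    - [0, 0, 0]
    - [0, 0, 0]
    - [0, 0, 0]
    - [0, 0, 0]
    - [0, 0, 0]
    - [0, 0, 0]
  grip: [0, 0, 0, 0, 0, 0, 0, 0, 0, 0, 0]

```text
clock: 40.6
tool_pos: [0.4522, -0.0128, 0.3639]
eef_rot: [0.764, 0.646, -0.001, -0.001]
contact_force: [-0.5, 0.2, -0.1]
opening: 0.501
finger_force: 0.0
```

```bash
python3 s.py; python3 -c "
from h import *
cv2.imwrite('pics/end.png',r.snapshot('scene'))"
```

```text
40.6 [ 0.4522 -0.0128  0.3639] rot [ 7.636e-01  6.456e-01 -8.000e-04 -5.000e-04] q [-0.44  0.42  0.54  2.   -0.3   0.8   0.1 ] F [-0.5  0.2 -0.1] M [-0.063  0.077  0.001]
psi 80.4 op 0.5014720857583752 ff 0.0
```

View pics/end.png

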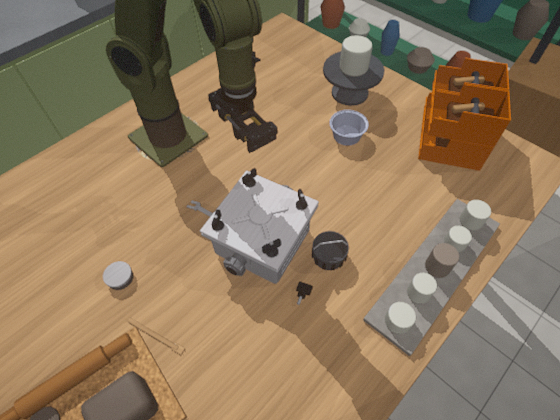

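The final view shows the trap at (260,225) with the cover seated. The basket (330,250), spare knob (304,290), spanner, tin, bowl and wood tool are all where they were, and the arm is clear.

```bash
python3 -c "
from plant import r
print(r.finish_job())"
```

```text
the job is handed in; nothing more can be done
None
```

I tightened all four knobs crisscross (1, 3, 2, 4) and handed the job in at about 41 s. The snug round read 0.25, 0.24, 0.31 and 0.27 N m and the second round 0.61, 0.65, 0.59 and 0.62, with the bystanders undisturbed in the final picture; I did not measure the cover's tilt.

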